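# Seat the amber filter plate in the lamp's spring-clip holder

## Robot

A 6-joint arm with a two-finger parallel gripper is mounted at the origin on a cart in front of the work surface, level with it; the furniture and walls round the work are solid. World frame = base frame: x ahead of the robot, y to its left, z up, the work surface at z = 0. Lengths are in mm, angles in rad, forces in N, time in s.
With the tool pointing down it reaches from about 350 to 775 mm from the base axis. Payload 7.3 kg.
Tool frame: the origin (TCP) lies between the finger pads; the fingertips stand 14 mm ahead of it and the grasp point (between the pads) lies 5 mm behind it; z points along the fingers, y is the line along which they close (so a half turn about z gives the same grasp; the last joint's range is limited). The gripper opens to 92 mm and grips with 3 to 60 N. Pads are 19 mm wide; open, the fingers measure 130 mm over their backs; the gripper's body (75 mm by 190 mm) begins 47 mm behind the grasp point.
Start: joints at [1.026, 0.342, 1.524, -0, 1.275, -0.146], TCP at [203.851, 483.827, 240.741] pointing down, gripper open.
Joint ranges: [-2.53, 2.53], [-0.77, 2.02], [0.04, 2.7], [-1, 4.14], [0.28, 2.66], [-3.11, 3.11]. Speed limits (rad/s): [2.57, 2.57, 3.14, 3.14, 3.14, 3.14].

## Interface

Orientations are given as [roll, pitch, yaw] about the fixed x, y, z axes, in that order (R = Rz(yaw) Ry(pitch) Rx(roll)).
In Python, from plant import get_obs, cams, close_job gives the robot as it stands. The module is installed in compiled form; this text tells all that it offers.
- The arm moves only by the shell command python3 -m creep 'ROWS'. ROWS is JSON, a list of rows, each an object of numbers: "hand": the opening, from 0 (shut) to 1 (fully open); "tx", "ty", "tz": the shift along the tool's x, y, z in m; "spin": the turn about the tool's z in degrees. In form: [{"hand": .., "tx": .., "ty": .., "tz": .., "spin": ..}, ...]. A call has 1 to 5 rows; each row shifts and turns the commanded pose from where the row before left it, along the tool's axes as they then stand; what a row does not reach is not made up. A row lasts 1/8 s, in which the tool goes at most 62.5 mm and 10.7 degrees, less where a joint would pass 70% of its speed; a pose out of reach is approached as far as the arm can. A call is refused whole if a number of a shift passes 0.0625 or a number of a turn 10.7, either way. A call with a gripper value outside its range is refused whole. The fingers move at their own pace and stop on an object; the grip force is fixed at half the most. Time passes only in rows, so rows that do not move let the fingers close. It gives the time, the measured TCP pose, the force, the opening and the grip force at its end, in the units of the state.
- get_obs(): the state, without advancing time (a new reading comes with each control period).
- cams.capture(name): name is "scene" or "top" or "wrist"; returns a dict with "color" (420x560x3 uint8, red, green, blue), "K" (3x3 intrinsics, pixels), "R" (3x3) and "t" (3): a world point X has camera coordinates R X + t. Camera axes: x right, y down, z forward; pixel columns grow to the right and rows downward; lengths in mm; the calibration is good to about 2 mm. A picture is of the moment at which its call begins. There is no depth.
- close_job(): hands the job in; it is judged then, once.
The state is a dict: "time": time; "joint_positions": joint angles; "dq": joint speeds; "tau": joint torques, N m; "tool_pos": TCP position; "tcp_rot": TCP orientation; "contact_force": force on the tool from outside, world axes, zero at the start; "moment": the same for the moment, N m; "grip_width": finger opening in mm; "finger_force": force on a finger pad.
Only numpy, scipy, OpenCV 4.12 (cv2) and the standard library are available. Lean on these libraries where they do the work, as an engineer would, in place of code of your own. Each camera call takes 0.05 s, during which the arm holds its last target. There are 200 camera calls.

## Task

Fit the amber filter to the inspection lamp: lift the orange-framed plate out of its stand, slide its two ears down into the slotted posts in front of the lamp, past the spring clips, and press it home until both ears are firmly down on the bottoms of their slots; keep it pressed there for about half a second, then let go. The clips resist and the bottom is hard, so push by feel and gently: never with more than about 25 N. Leave the blue plate and the petri dish where they are.

Things in the scene. Friction and masses are not known exactly. Their poses are not given: they have to be found in the camera images.
- amber_tab (a point): Centre of the grip tab of the loose plate with orange frame and amber pane (about 110 g). z up, y along its width, x its thickness. Tab 10 mm thick, 30 wide (y), 28 high; its top 14 mm above this point, the plate's shoulder 13 below. Plate 6 mm thick, 70 wide, lower edge 73 below; same if turned half round. It starts upright in a 22 mm deep slot of a grey stand; lift over 40 mm.
- amber_ears (a point): Middle of the amber plate at the level of the undersides of its two ears, 65 mm below amber_tab, same axes. The ears stand out 12 mm from either side of the plate (94 mm wide over both), 6 mm thick, 24 mm high.
- blue_tab (a point): The same tab point on a second plate of the same shape, blue frame and pane, upright in its own grey stand; leave it alone. Which plate stands on the left changes.
- holder: Fixed lamp and filter holder; origin on the worktop midway between the slots, x towards the lamp, y slot to slot, z up. Aluminium posts at y = +-46 mm, slots open upwards: walls to 58 mm, flared lips to 73 mm catch errors of about 3 mm. Fixed back face at x = +3 mm, 1.4 mm free beyond each ear, clip in front. Lamp housing 62 mm high, 78 wide, at x = 27 to 127 mm.
- home (a point): Where amber_tab lies when the plate is seated: 89 mm above the holder's origin, same axes as the holder (plate upright, its thickness along the holder's x). The ears first meet the clips' flared ends with amber_tab about 40 mm above this point and are between the clips from about 30 mm above it.
- clip_left (a joint): Brass spring clip at the front of the slot at +y: travel towards the holder's -x, m. 0 with the slot empty, about 0.0025 with an ear in it, at most 0.006. It presses the ear back with 2 to 6 N. The two clips together resist the plate's sliding by some 6 to 13 N (friction varies), so it does not drop home of itself.
- clip_right (a joint): The same for the slot at -y.
- seat_left: Hard bottom of the slot at +y, 12 mm square; origin in the middle of its underside, top face 12 mm above that, 24 mm above the worktop. When an ear lands on it the force climbs steeply within 1 mm.
- seat_right: The same at -y.
- petri_mid (a point): Middle of a clear petri dish, 60 mm across and 16 mm high, lying on the worktop; leave it alone.
Not all that is in view belongs to the job. Of the things that look like the part that bears amber_tab, the largest one is meant.

How it is judged (in metres and radians):
On the way, in this order (a step that is already met when the one before it is completed fails the run):
1. the amber plate is lifted clear of its stand (height (world z) of amber_tab above 0.112 m), for 0.1 s.
2. both ears have entered the slots and stand between the clips (x of amber_tab in the frame of holder between -0.004 and 0.004 m and y of amber_tab in the frame of holder between -0.004 and 0.004 m and angle between the x axis of amber_tab and the x axis of holder, either way round below 0.12 rad and angle between amber_tab's own z axis and vertical below 0.12 rad and z of amber_tab in the frame of holder below 0.108 m), for 0.02 s.
3. the plate is pressed down on both slot bottoms at once, with over 2 N on each (x of amber_tab in the frame of holder between -0.003 and 0.003 m and y of amber_tab in the frame of holder between -0.003 and 0.003 m and z of amber_tab in the frame of holder between 0.0865 and 0.0905 m and angle between amber_tab's own z axis and vertical below 0.04 rad and angle between the x axis of amber_tab and the x axis of holder, either way round below 0.06 rad and contact force between each of seat_left, seat_right and anything else above 2 N), for 0.15 s.
At the end, for the whole second after the job is handed in: The amber plate is released and seated: its tab centre within 3 mm of the holder's middle in x and y, its height within 1.5 mm above and 2.5 mm below the seated height of 89 mm, upright within 0.04 rad and square within 0.06 rad, with both clips pushed in by the ears (over 1.2 mm) (x of amber_tab in the frame of holder between -0.003 and 0.003 m and y of amber_tab in the frame of holder between -0.003 and 0.003 m and z of amber_tab in the frame of holder between 0.0865 and 0.0905 m and angle between amber_tab's own z axis and vertical below 0.04 rad and angle between the x axis of amber_tab and the x axis of holder, either way round below 0.06 rad and value of joint each of clip_left, clip_right above 0.0012 m); the robot touches nothing.
It fails at once if a slot bottom is pressed with more than 20 N (contact force between any of seat_left, seat_right and anything else above 20 N).
It fails at once if the plate is jammed or the holder pushed: all contact forces on the holder, those of the clips included, add up to over 65 N (contact force between holder and anything else above 65 N).
It fails at once if the blue plate is disturbed (moved over 15 mm) (distance of blue_tab from where it was at the start of the episode above 0.015 m).
It fails at once if the petri dish is pushed away (over 15 mm) (distance of petri_mid from where it was at the start of the episode above 0.015 m).
It also fails if it takes over 64 s, if anything falls off the work surface, if the arm or the gripper's body presses on something with over 40 N, if the wrist force passes 120 N, or if a joint passes its speed limit or range.

## Working session

There is one attempt and no reset: what is moved stays moved. The work goes in short steps, Python scripts to look and compute and a shell command to move; the robot and the scene stay as the last step left them, time stands still between calls to the robot, and variables do not carry over. Pictures are saved under pics/ and viewed, at most 11 in all, crops included, and the job is handed in when it is done.

```bash
mkdir -p pics; python3 - <<'E'
from plant import get_obs,cams
import cv2,numpy as np,pickle
o=get_obs();print({k:np.round(o[k],3) for k in o})
for n in("scene","top"):
    c=cams.capture(n);pickle.dump(c,open(n+".pkl","wb"));cv2.imwrite(f"pics/{n}0.png",c["color"][:,:,::-1]);print(n,c["K"].round(1).tolist(),c["R"].round(3).tolist(),c["t"].round(1).tolist())
E
```

```text
{'time': np.float64(0.0), 'joint_positions': array([ 1.026,  0.343,  1.525, -0.   ,  1.275, -0.146]), 'dq': array([-0.   , -0.001,  0.   ,  0.002,  0.003, -0.001]), 'tau': array([ 1.0000e-03, -4.3124e+01, -2.4422e+01,  7.2000e-02,  5.6000e-02,
       -0.0000e+00]), 'tool_pos': array([203.648, 483.484, 240.045]), 'tcp_rot': array([-3.14 , -0.   ,  2.743]), 'contact_force': array([ 0.172, -0.956,  0.12 ]), 'moment': array([-0.021, -0.019, -0.011]), 'finger_force': np.float64(0.0), 'grip_width': np.float64(91.744)}
scene [[479.3, 0.0, 275.3], [0.0, 479.3, 208.7], [0.0, 0.0, 1.0]] [[0.692, -0.722, 0.011], [-0.488, -0.479, -0.73], [0.532, 0.5, -0.683]] [-253.1, 349.8, 847.2]
top [[381.7, 0.0, 277.6], [0.0, 381.7, 213.4], [0.0, 0.0, 1.0]] [[0.022, -1.0, 0.02], [-0.996, -0.023, -0.083], [0.083, -0.019, -0.996]] [79.8, 498.0, 1076.2]
```

View pics/scene0.png

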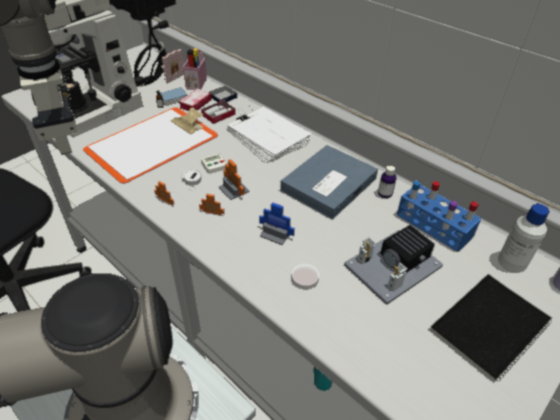

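View pics/top0.png

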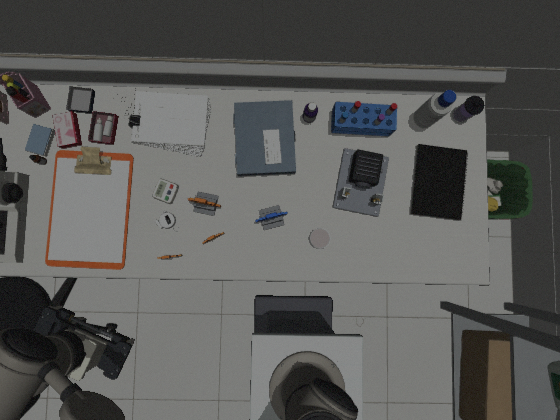

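Orange candidates in the scene picture are the large plate in a grey stand at (232,180) and small loose ones at (163,192) and (211,204). In the top view these are (204,202), (170,257) and (214,238). I choose the large one in the stand. The holder is at scene (393,262), top (362,185); the blue plate is at top (271,216) and the dish at top (319,239). One close crop to check.

```bash
python3 - <<'E'
import cv2,pickle,numpy as np
s=pickle.load(open("scene.pkl","rb"))["color"][:,:,::-1];t=pickle.load(open("top.pkl","rb"))["color"][:,:,::-1]
def c(i,x,y,w,h):return cv2.resize(i[y:y+h,x:x+w],(400,300),interpolation=cv2.INTER_CUBIC)
a=np.vstack([np.hstack([c(s,195,150,80,60),c(s,335,215,112,84)]),np.hstack([c(t,175,180,60,45),c(t,325,145,80,60)])])
cv2.imwrite("pics/crop1.png",cv2.convertScaleAbs(a,alpha=1.3))
E
```

```text
(no output)
```

View pics/crop1.png

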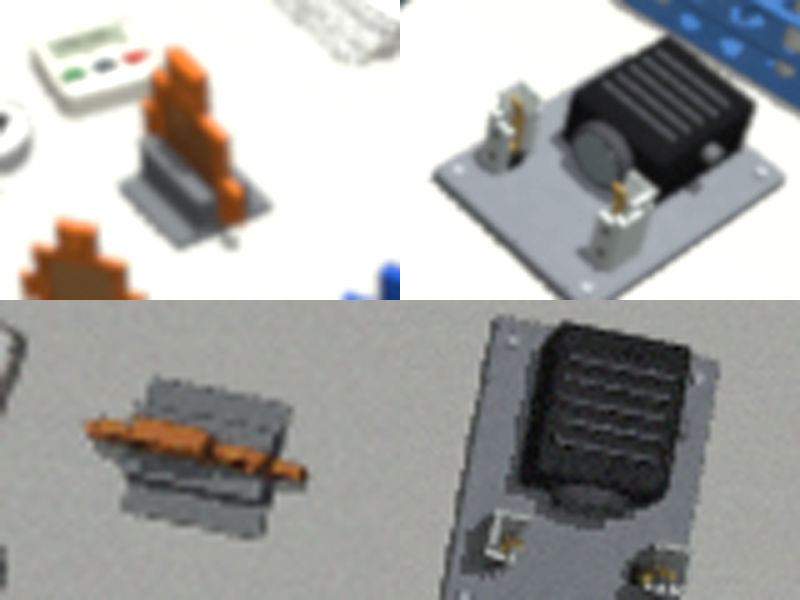

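The crop confirms it: the large amber plate stands in its stand with its tab top at top px (201,200.5). The ear ends are at top px (188,199.2) and (220.7,206.1). The holder posts are at top px (346.4,192.4) and (378,199). Next I turn these into positions.

```bash
cat > h.py <<'E'
import numpy as np
def onplane(c,px,z):
    d=c["R"].T@np.linalg.solve(c["K"],[px[0],px[1],1]);o=-c["R"].T@c["t"]
    return (o+d*(z-o[2])/d[2])
def proj(c,X):
    p=c["K"]@(c["R"]@np.asarray(X,float)+c["t"]);return p[:2]/p[2]
E
python3 - <<'E'
import pickle;from h import *
t=pickle.load(open("top.pkl","rb"));s=pickle.load(open("scene.pkl","rb"))
print("tabtop",onplane(t,(200.8,200.5),94),"scene",onplane(s,(232.3,162),94), "z80",onplane(t,(200.8,200.5),85),onplane(s,(232.3,162),85))
a,b=onplane(t,(188,199.2),28),onplane(t,(220.7,206.1),28);print("ears",a,b,(a+b)/2,np.linalg.norm(a-b),np.degrees(np.arctan2((a-b)[1],(a-b)[0])))
a,b=onplane(t,(346.4,192.4),70),onplane(t,(378,199),70);print("posts",a,b,(a+b)/2,np.linalg.norm(a-b),np.degrees(np.arctan2((a-b)[1],(a-b)[0])))
print("blue",onplane(t,(271,216),85),"dish",onplane(t,(319,239),10))
E
```

```text
tabtop [519.60885056 298.35464527  94.        ] scene [522.00201355 301.92184296  94.        ] z80 [520.62563093 300.00812935  85.        ] [529.5967576  310.89601876  85.        ]
ears [529.91302292 346.88994255  28.        ] [512.39329788 253.46775485  28.        ] [521.1531604 300.1788487  28.       ] 95.05075444347297 79.37852890142496
posts [554.45660167 -96.93268851  70.        ] [ 538.2142152  -184.69714755   70.        ] [ 546.33540843 -140.81491803   70.        ] 89.25477796493257 79.5150187838526
blue [483.10702474 109.80299656  85.        ] dish [425.46051689 -30.40623162  10.        ]
```

```bash
python3 -m creep '[{"tx":-0.06,"ty":-0.0077},{"tx":-0.06,"ty":-0.0077},{"tx":-0.06,"ty":-0.0077},{"tx":-0.06,"ty":-0.0077},{"tx":-0.06,"ty":-0.0077}]'; python3 -m creep '[{"tx":-0.06,"ty":-0.0077},{"spin":9.7},{"spin":9.7},{"spin":9.7},{"spin":9.7}]';python3 -m creep '[{"spin":9.7},{"spin":9.7},{"spin":9.7},{"spin":9.7},{}]'; python3 - <<'E'
from plant import cams,get_obs
import cv2,pickle
c=cams.capture("wrist");c["obs"]=get_obs();pickle.dump(c,open("w1.pkl","wb"));cv2.imwrite("pics/w1.png",c["color"][:,:,::-1])
print(c["obs"]["tool_pos"],c["obs"]["tcp_rot"],c["obs"]["joint_positions"])
E
```

```text
[203.70267452 483.58572924 240.22852469] [-3.14052295e+00 -1.50193732e-04  2.74281851e+00] [ 1.02600825e+00  3.42546137e-01  1.52475364e+00 -7.36047659e-06
  1.27537305e+00 -1.46011870e-01]invalid input at $[0]: expected keys hand, tx, ty, tz, spin
invalid input at $[0]: expected keys hand, tx, ty, tz, spin
invalid input at $[0]: expected keys hand, tx, ty, tz, spin
```

View pics/w1.png

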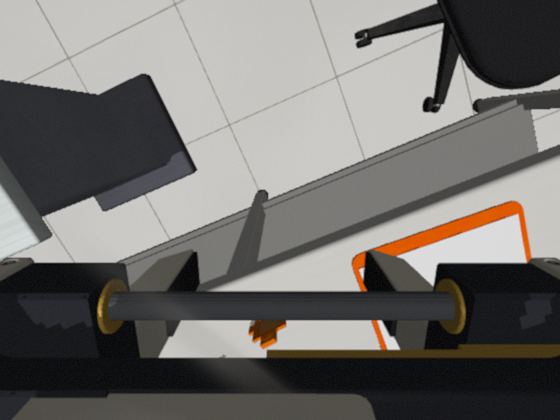

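The rows were refused because every row needs all five keys, so the arm has not moved. The picture shows only the floor and table edge, with the fingers at (150,300) and (420,300). I retype the rows in full.

```bash
python3 -m creep '[{"hand":1,"tx":-0.06,"ty":-0.0077,"tz":0,"spin":0},{"hand":1,"tx":-0.06,"ty":-0.0077,"tz":0,"spin":0},{"hand":1,"tx":-0.06,"ty":-0.0077,"tz":0,"spin":0},{"hand":1,"tx":-0.06,"ty":-0.0077,"tz":0,"spin":0},{"hand":1,"tx":-0.06,"ty":-0.0077,"tz":0,"spin":0}]'; python3 -m creep '[{"hand":1,"tx":-0.06,"ty":-0.0077,"tz":0,"spin":0},{"hand":1,"tx":0,"ty":0,"tz":0,"spin":9.7},{"hand":1,"tx":0,"ty":0,"tz":0,"spin":9.7},{"hand":1,"tx":0,"ty":0,"tz":0,"spin":9.7},{"hand":1,"tx":0,"ty":0,"tz":0,"spin":9.7}]';python3 -m creep '[{"hand":1,"tx":0,"ty":0,"tz":0,"spin":9.7},{"hand":1,"tx":0,"ty":0,"tz":0,"spin":9.7},{"hand":1,"tx":0,"ty":0,"tz":0,"spin":9.7},{"hand":1,"tx":0,"ty":0,"tz":0,"spin":9.7},{"hand":1,"tx":0,"ty":0,"tz":0,"spin":0}]'; python3 - <<'E'
from plant import cams,get_obs
import cv2,pickle
c=cams.capture("wrist");c["obs"]=get_obs();pickle.dump(c,open("w2.pkl","wb"));cv2.imwrite("pics/w2.png",c["color"][:,:,::-1])
print(c["obs"]["tool_pos"],c["obs"]["tcp_rot"],c["obs"]["joint_positions"]); print(c["K"],c["R"],c["t"],-c["R"].T@c["t"])
E
```

```text
time: 0.78
tool_pos: [466.8, 330.6, 240.6]
tcp_rot: [-3.142, -0.0, 2.743]
contact_force: [1.5, 0.7, -0.3]
grip_width: 92.1
finger_force: 0.0
time: 1.4
tool_pos: [517.5, 301.3, 240.3]
tcp_rot: [-3.141, -0.0, 2.06]
contact_force: [-0.6, -1.1, 0.1]
grip_width: 91.5
finger_force: 0.0
time: 2.02
tool_pos: [517.6, 301.4, 240.4]
tcp_rot: [-3.141, 0.0, 1.39]
contact_force: [-0.5, -0.4, 0.3]
grip_width: 91.9
finger_force: 0.0
[517.55714227 301.4064642  240.4440744 ] [-3.14112014e+00  2.62291848e-04  1.39193359e+00] [3.99420503e-01 4.79696359e-01 1.30894583e+00 3.95537181e-05
 1.35348951e+00 5.78274765e-01]
[[312.69152065   0.         280.95097399]
 [  0.         312.69152065 214.99849677]
 [  0.           0.           1.        ]] [[ 9.83744191e-01 -1.79574004e-01 -7.36705537e-04]
 [-1.71847317e-01 -9.42590493e-01  2.86341863e-01]
 [-5.21139666e-02 -2.81560544e-01 -9.58127233e-01]] [-453.61592786  336.56868904  502.28387749] [530.2564655  377.21213963 384.5439748 ]
```

View pics/w2.png

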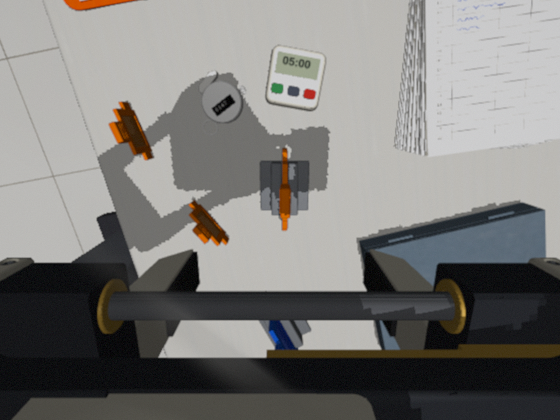

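The wrist view shows the amber plate upright in its stand: ear ends at (284.5,150) and (284.5,229), tab at about (286,195).

```bash
python3 - <<'E'
import pickle;from h import *
import cv2
c=pickle.load(open("w2.pkl","rb"))
im=c["color"]; hsv=cv2.cvtColor(im,cv2.COLOR_RGB2HSV)
m=cv2.inRange(hsv,(5,120,60),(22,255,255))[140:240,262:310]
ys,xs=np.nonzero(m)
for y in range(0,100,4):
    r=xs[ys==y]
    if len(r):print(y+140,r.min()+262,r.max()+262,end="; ")
print()
a,b=onplane(c,(284.5,149.5),35),onplane(c,(284.5,229),35)
print(a,b,(a+b)/2,np.linalg.norm(a-b),np.degrees(np.arctan2((a-b)[1],(a-b)[0])))
# predicted
th=np.radians(79.4)
for z in(80,):
  for p in ((521,300),(519,300)):
    for dy,dz in((-15,14),(15,14),(47,-41),(-47,-41)):
      print(p,dy,proj(c,(p[0]+np.cos(th)*dy,p[1]+np.sin(th)*dy,z+dz)))
E
```

```text
148 283 284; 152 282 286; 156 282 286; 160 282 286; 164 282 287; 168 282 287; 172 282 287; 176 282 287; 180 282 287; 184 281 288; 188 280 289; 192 279 290; 196 279 290; 200 280 289; 204 279 289; 208 280 289; 212 279 289; 216 280 289; 220 282 286; 224 282 286; 228 282 286; 
[528.55624184 347.63221755  35.        ] [512.26983635 256.74071391  35.        ] [520.4130391  302.18646573  35.        ] 92.3391165104162 79.84125631626121
(521, 300) -15 [285.98300507 220.68731029]
(521, 300) 15 [286.26981836 190.51915035]
(521, 300) 47 [285.75681327 150.95375875]
(521, 300) -47 [285.04735999 232.44068911]
(519, 300) -15 [283.96417904 221.0377285 ]
(519, 300) 15 [284.19238372 190.89033224]
(519, 300) 47 [283.94557756 151.28953703]
(519, 300) -47 [283.36921461 232.72868051]
```

```bash
python3 -m creep '[{"hand":1,"tx":0.001,"ty":0.002,"tz":0.04,"spin":0},{"hand":1,"tx":0,"ty":0,"tz":0.04,"spin":0},{"hand":1,"tx":0,"ty":0,"tz":0.04,"spin":0},{"hand":1,"tx":0,"ty":0,"tz":0.03,"spin":0},{"hand":1,"tx":0,"ty":0,"tz":0.012,"spin":0}]'; python3 -m creep '[{"hand":0,"tx":0,"ty":0,"tz":0,"spin":0},{"hand":0,"tx":0,"ty":0,"tz":0,"spin":0},{"hand":0,"tx":0,"ty":0,"tz":0,"spin":0},{"hand":0,"tx":0,"ty":0,"tz":0,"spin":0},{"hand":0,"tx":0,"ty":0,"tz":0,"spin":0}]'
```

```text
time: 2.7
tool_pos: [518.9, 301.7, 76.9]
tcp_rot: [-3.139, 0.002, 1.391]
contact_force: [1.1, -0.1, 0.5]
grip_width: 91.8
finger_force: 0.0
time: 3.32
tool_pos: [520.0, 302.1, 79.1]
tcp_rot: [3.141, -0.0, 1.388]
contact_force: [-0.3, -1.0, 0.0]
grip_width: 46.1
finger_force: 0.0
```

```bash
python3 -m creep '[{"hand":0,"tx":0,"ty":0,"tz":0,"spin":0},{"hand":0,"tx":0,"ty":0,"tz":0,"spin":0},{"hand":0,"tx":0,"ty":0,"tz":0,"spin":0},{"hand":0,"tx":0,"ty":0,"tz":0,"spin":0},{"hand":0,"tx":0,"ty":0,"tz":0,"spin":0}]'; python3 -m creep '[{"hand":0,"tx":0,"ty":0,"tz":0,"spin":0},{"hand":0,"tx":0,"ty":0,"tz":0,"spin":0},{"hand":0,"tx":0,"ty":0,"tz":0,"spin":0},{"hand":0,"tx":0,"ty":0,"tz":0,"spin":0},{"hand":0,"tx":0,"ty":0,"tz":0,"spin":0}]'
```

```text
time: 3.95
tool_pos: [520.3, 302.0, 78.8]
tcp_rot: [3.141, -0.0, 1.388]
contact_force: [2.5, -1.2, -1.7]
grip_width: 9.8
finger_force: 30.0
time: 4.58
tool_pos: [520.2, 302.1, 78.8]
tcp_rot: [3.141, -0.0, 1.388]
contact_force: [4.7, -1.2, -3.8]
grip_width: 9.9
finger_force: 30.0
```

```bash
python3 -m creep '[{"hand":0,"tx":0,"ty":0,"tz":-0.015,"spin":0},{"hand":0,"tx":0,"ty":0,"tz":-0.025,"spin":0},{"hand":0,"tx":0,"ty":0,"tz":-0.03,"spin":0},{"hand":0,"tx":0,"ty":0,"tz":-0.03,"spin":0},{"hand":0,"tx":0,"ty":0,"tz":-0.02,"spin":0}]'; python3 -m creep '[{"hand":0,"tx":-0.02,"ty":0.005,"tz":0,"spin":0},{"hand":0,"tx":-0.045,"ty":0.011,"tz":0,"spin":0},{"hand":0,"tx":-0.05,"ty":0.012,"tz":0,"spin":0},{"hand":0,"tx":-0.05,"ty":0.012,"tz":0,"spin":0},{"hand":0,"tx":-0.05,"ty":0.012,"tz":0,"spin":0}]';python3 -m creep '[{"hand":0,"tx":-0.05,"ty":0.012,"tz":0,"spin":0},{"hand":0,"tx":-0.05,"ty":0.012,"tz":0,"spin":0},{"hand":0,"tx":-0.05,"ty":0.013,"tz":0,"spin":0},{"hand":0,"tx":-0.045,"ty":0.012,"tz":0,"spin":0},{"hand":0,"tx":-0.02,"ty":0.005,"tz":0,"spin":0}]';python3 -m creep '[{"hand":0,"tx":0,"ty":0,"tz":0,"spin":0},{"hand":0,"tx":0,"ty":0,"tz":0,"spin":0}]'; python3 - <<'E'
from plant import cams,get_obs
import cv2,pickle
import numpy as np
for n in("wrist","top","scene"):
    c=cams.capture(n);c["obs"]=get_obs();pickle.dump(c,open(n+"3.pkl","wb"))
    if n=="wrist":cv2.imwrite("pics/w3.png",c["color"][:,:,::-1])
    if n=="scene":s=c["color"]
cv2.imwrite("pics/s3.png",cv2.resize(s[150:320,300:470],(600,600),interpolation=cv2.INTER_CUBIC)[:,:,::-1])
print(c["obs"])
E
```

```text
time: 5.2
tool_pos: [518.7, 302.4, 200.0]
tcp_rot: [-3.14, -0.0, 1.389]
contact_force: [0.7, -0.5, -1.4]
grip_width: 9.8
finger_force: 30.0
time: 5.82
tool_pos: [530.2, 78.8, 197.3]
tcp_rot: [-3.138, 0.0, 1.388]
contact_force: [0.8, -0.3, -0.5]
grip_width: 9.8
finger_force: 30.0
time: 6.45
tool_pos: [544.4, -142.5, 197.3]
tcp_rot: [-3.138, -0.001, 1.385]
contact_force: [0.5, -0.1, -0.8]
grip_width: 10.0
finger_force: 30.0
time: 6.7
tool_pos: [545.5, -138.8, 198.2]
tcp_rot: [-3.14, -0.001, 1.389]
contact_force: [-0.4, 0.0, -0.4]
grip_width: 9.5
finger_force: 30.0
{'time': 6.85, 'joint_positions': array([-3.84900696e-01,  4.47315923e-01,  1.48139726e+00,  3.64075080e-04,
        1.21331787e+00, -2.04441032e-01]), 'dq': array([-0.00173662, -0.00212489, -0.00602416, -0.00321167, -0.00089797,
       -0.00284417]), 'tau': array([-2.63666818e-01, -4.81329381e+01, -2.39475131e+01,  6.03244104e-02,
        5.66717621e-02,  3.17599282e-03]), 'tool_pos': array([ 545.96959208, -138.63288486,  198.67853703]), 'tcp_rot': array([-3.14123259e+00, -4.22909837e-04,  1.39020912e+00]), 'contact_force': array([ 0.85546248,  0.06681519, -1.44447511]), 'moment': array([-0.09007944,  0.0919022 ,  0.00771425]), 'finger_force': 29.99970853328705, 'grip_width': 9.823059356217744}
```

View pics/w3.png

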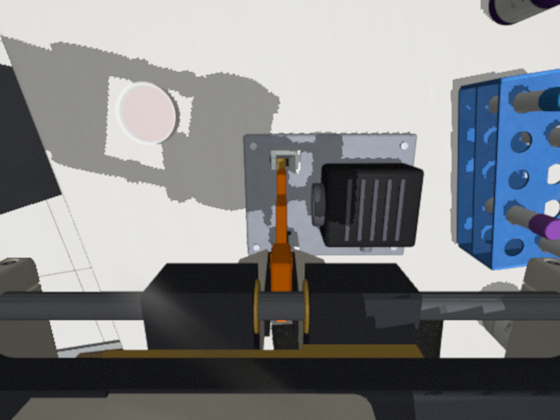

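View pics/s3.png

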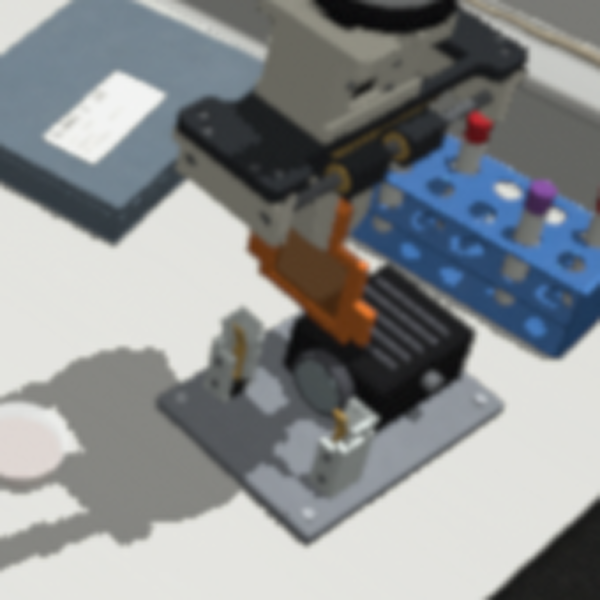

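The wrist view shows the plate square in the grip, the left post at (285,158) and the plate's near ear over it. The right post is hidden behind the gripper. The scene crop shows the plate hanging straight above the slots. I shift aside along tool -x to see both posts from close by.

```bash
python3 -m creep '[{"hand":0,"tx":-0.03,"ty":0,"tz":0,"spin":0},{"hand":0,"tx":-0.04,"ty":0,"tz":0,"spin":0},{"hand":0,"tx":-0.03,"ty":0,"tz":0,"spin":0},{"hand":0,"tx":0,"ty":0,"tz":0,"spin":0},{"hand":0,"tx":0,"ty":0,"tz":0,"spin":0}]'; python3 - <<'E'
from plant import cams,get_obs
import cv2,pickle
import numpy as np
c=cams.capture("wrist");c["obs"]=get_obs();pickle.dump(c,open("wrist4.pkl","wb"))
s=c["color"];print(c["obs"]["tool_pos"],c["obs"]["tcp_rot"])
cv2.imwrite("pics/w4.png",cv2.resize(s[20:320,200:360],None,fx=2,fy=2,interpolation=cv2.INTER_CUBIC)[:,:,::-1])
A=s[20:320,200:360];cv2.imwrite("pics/w4.png",np.hstack([cv2.resize(A[0:150,20:140],(480,600),interpolation=cv2.INTER_CUBIC),cv2.resize(A[150:300],(320,300))[:,:,:].repeat(2,0)])[:,:,::-1])
E
```

```text
time: 7.48
tool_pos: [528.1, -237.2, 198.7]
tcp_rot: [-3.141, -0.001, 1.389]
contact_force: [0.9, 0.4, -0.2]
grip_width: 10.1
finger_force: 30.0
[ 528.15309131 -236.97056206  198.7009592 ] [-3.14139660e+00 -6.04844195e-04  1.38976085e+00]
```

View pics/w4.png

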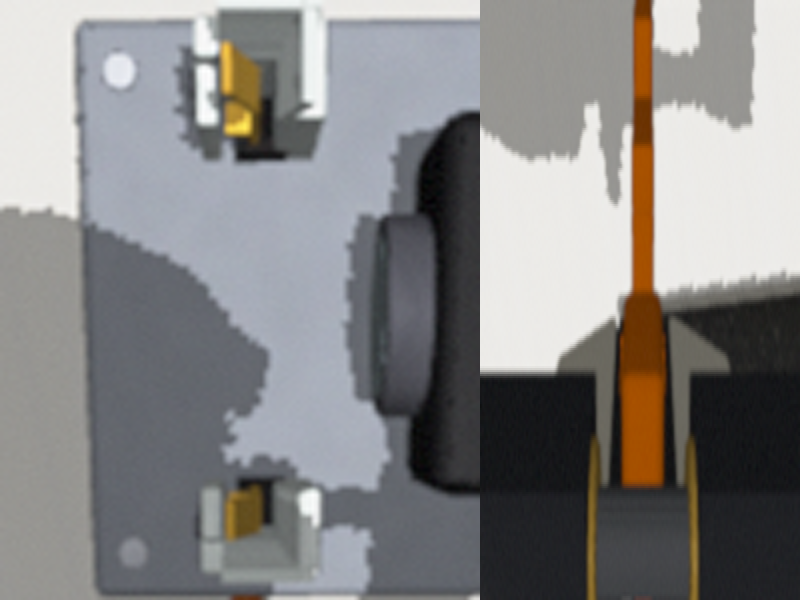

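Both posts show in the crop. The left post's top corners are at crop (192,10), (327,10), (327,120) and (192,127). The right post's are at (200,487), (322,487), (320,582) and (203,572). The clips are at about (240,100) and (240,515). The held plate's edge is at px column 281.5.

```bash
python3 - <<'E'
import pickle;from h import *
c=pickle.load(open("wrist4.pkl","rb"));o=c["obs"];yaw=o["tcp_rot"][2]
tx=np.array([np.cos(yaw),np.sin(yaw)]);ty=np.array([np.sin(yaw),-np.cos(yaw)])
P=lambda u,v,z:onplane(c,(220+u/4-.375,20+v/4-.375),z)
def rel(n,X):
    d=X[:2]-o["tool_pos"][:2];print(n,X.round(1),"tool xy",(d@tx).round(1),(d@ty).round(1))
for n,u,v in[("Lfo",192,10),("Lbo",327,10),("Lbi",327,120),("Lfi",195,127),("Lback inner",302,20),("Lfront inner",217,20),("Rfi",200,487),("Rbi",322,487),("Rbo",320,582),("Rfo",203,572),("Rback inner",298,495),("Rfront inner",222,495),("Lend outer",260,8),("Rend outer",260,582)]:
    rel(n,P(u,v,73))
for n,u,v in[("lens front top",377,215),("lens bot",375,412)]:rel(n,P(u,v,40))
for n,u,v in[("base TL",78,20),("base BL",100,594)]:rel(n,P(u,v,6))
w=pickle.load(open("wrist3.pkl","rb"));c=w;o=w["obs"]
for px in((283,150),(281,158),(281,165)):rel("ear?",onplane(c,px,158))
for px in((281.3,240),):rel("tab",onplane(c,px,215))
print("plate in cam4 col 281.5:");c=pickle.load(open("wrist4.pkl","rb"));o=c["obs"]
for z,v in((187,180),(160,160),(210,250)):rel(z,onplane(c,(281.3,v),z))
E
python3 - <<'E'
import pickle,cv2,numpy as np
a=pickle.load(open("wrist3.pkl","rb"))["color"];b=pickle.load(open("wrist4.pkl","rb"))["color"]
f=lambda i,x,y,w,h,W,H:cv2.resize(i[y:y+h,x:x+w],(W,H),interpolation=cv2.INTER_CUBIC)
m=np.hstack([f(a,255,140,60,90,400,600),np.vstack([f(b,255,15,60,45,400,300),f(b,255,135,60,45,400,300)])])
cv2.imwrite("pics/c5.png",cv2.convertScaleAbs(m[:,:,::-1],alpha=1.2))
E
```

```text
Lfo [543.8 -88.1  73. ] tool xy 149.3 -11.4
Lbo [569.1 -92.7  73. ] tool xy 149.3 14.3
Lbi [ 566.  -111.3   73. ] tool xy 130.4 14.6
Lfi [ 540.5 -107.9   73. ] tool xy 129.2 -11.0
Lback inner [564.1 -93.5  73. ] tool xy 147.6 9.6
Lfront inner [548.2 -90.6  73. ] tool xy 147.6 -6.6
Rfi [ 528.5 -175.2   73. ] tool xy 60.8 -10.8
Rbi [ 553.7 -179.8   73. ] tool xy 60.8 14.9
Rbo [ 550.1 -199.4   73. ] tool xy 40.9 14.8
Rfo [ 525.7 -192.8   73. ] tool xy 43.0 -10.3
Rback inner [ 548.5 -180.6   73. ] tool xy 59.1 9.8
Rfront inner [ 532.7 -177.7   73. ] tool xy 59.2 -6.2
Lend outer [556.6 -90.1  73. ] tool xy 149.6 1.5
Rend outer [ 537.4 -197.1   73. ] tool xy 40.9 1.9
lens front top [ 577. -126.   40.] tool xy 117.9 28.1
lens bot [ 570.2 -167.6   40. ] tool xy 75.9 28.8
base TL [517.5 -67.    6. ] tool xy 165.2 -41.1
base BL [ 493.6 -201.3    6. ] tool xy 28.8 -40.4
ear? [556.4 -78.7 158. ] tool xy 60.9 -0.2
ear? [554.5 -83.  158. ] tool xy 56.3 -1.4
ear? [553.7 -87.  158. ] tool xy 52.2 -1.4
tab [ 549.4 -111.7  215. ] tool xy 27.2 -1.2
plate in cam4 col 281.5:
187 [ 535.8 -189.1  187. ] tool xy 48.5 -1.1
160 [ 537.1 -182.4  160. ] tool xy 55.3 -1.0
210 [ 530.7 -216.9  210. ] tool xy 20.2 -1.1
```

View pics/c5.png

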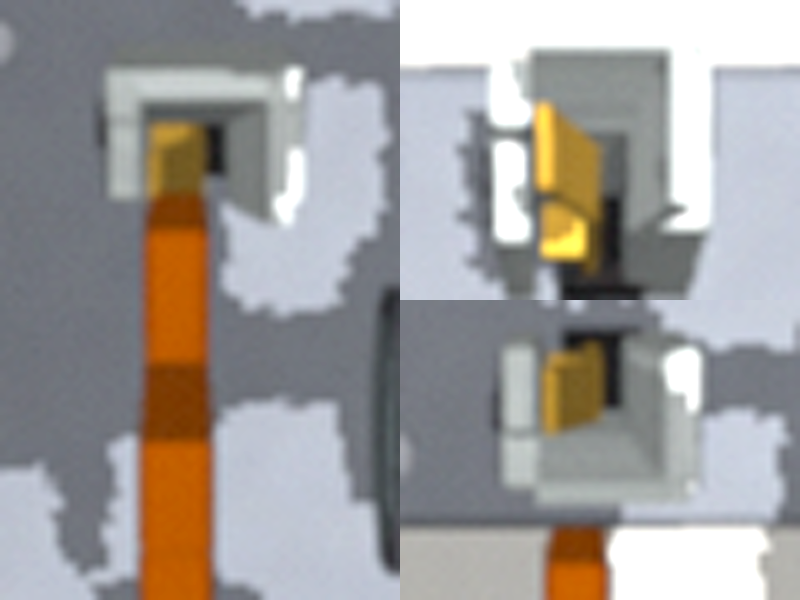

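The crop shows the held plate's near ear end, with its lower edge at row 169.3 and upper edge at 174.2. The plate's side edges are at rows 194.8 and 206. I fit how the plate sits in the hand from these.

```bash
python3 - <<'E'
import pickle;from h import *
from scipy.optimize import least_squares
c=pickle.load(open("wrist3.pkl","rb"));o=c["obs"];yaw=o["tcp_rot"][2];T=o["tool_pos"]
tx=np.array([np.cos(yaw),np.sin(yaw),0]);ty=np.array([np.sin(yaw),-np.cos(yaw),0])
ob=[(47,-65,168.9),(47,-41,173.8),(35,-41,194.4),(35,-13,205.6)]
f=lambda p:[proj(c,T+tx*(p[0]+y)-1.1*ty+[0,0,p[1]+z])[1]-r for y,z,r in ob]
r=least_squares(f,[0,0]);print(r.x,r.fun)
E
```

```text
[-0.48751411 -0.81304513] [-0.32925389  0.50870161 -0.43943069  0.18886331]
```

```bash
python3 -m creep '[{"hand":0,"tx":0.03,"ty":0.003,"tz":0,"spin":0},{"hand":0,"tx":0.04,"ty":0,"tz":0,"spin":0},{"hand":0,"tx":0.0258,"ty":0,"tz":0,"spin":0},{"hand":0,"tx":0,"ty":0,"tz":0.025,"spin":0},{"hand":0,"tx":0,"ty":0,"tz":0.025,"spin":0}]'; python3 -m creep '[{"hand":0,"tx":0,"ty":0,"tz":0,"spin":0},{"hand":0,"tx":0,"ty":0,"tz":0,"spin":0},{"hand":0,"tx":0,"ty":0,"tz":0,"spin":0}]'; python3 - <<'E'
from plant import cams,get_obs
import cv2,pickle
import numpy as np
f=lambda i,x,y,w,h,W,H:cv2.resize(i[y:y+h,x:x+w],(W,H),interpolation=cv2.INTER_CUBIC)
a=cams.capture("wrist");b=cams.capture("scene");pickle.dump((a,b),open("p6.pkl","wb"))
m=np.hstack([f(a["color"],245,90,80,120,400,600),f(b["color"],345,205,80,120,400,600)])
cv2.imwrite("pics/c6.png",cv2.convertScaleAbs(m[:,:,::-1],alpha=1.2));print(get_obs()["tool_pos"])
E
```

```text
time: 8.15
tool_pos: [548.7, -142.8, 148.6]
tcp_rot: [3.14, -0.0, 1.391]
contact_force: [-0.4, 0.0, -1.0]
grip_width: 9.7
finger_force: 30.0
time: 8.52
tool_pos: [548.9, -144.7, 150.0]
tcp_rot: [3.139, 0.0, 1.389]
contact_force: [-0.4, 0.2, -1.2]
grip_width: 10.0
finger_force: 30.0
[ 548.65097831 -144.83326955  149.61497843]
```

View pics/c6.png

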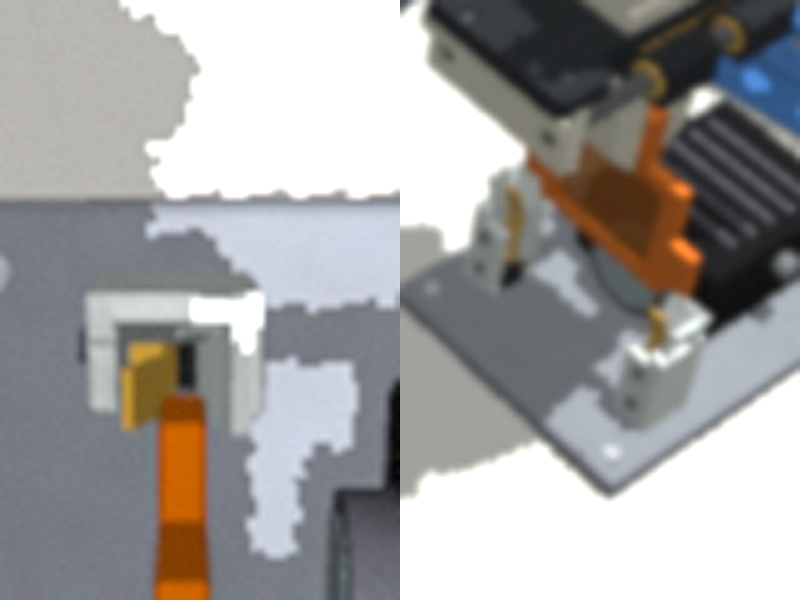

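The picture shows the ear's column centred at crop 183 and the left slot at about 177, so the plate is about 0.8 mm too far towards the lamp. I check the other axis by the post's outer edge (crop row 290, i.e. px row 148).

```bash
python3 - <<'E'
import pickle;from h import *
c=pickle.load(open("p6.pkl","rb"))[0];yaw=1.39
T=np.array([548.7,-144.8]);tx=np.array([np.cos(yaw),np.sin(yaw)]);ty=np.array([np.sin(yaw),-np.cos(yaw)])
for u,v,z in[(180,291,73),(117,325,73),(235,325,73),(87,300,73),(263,300,73),(197,370,58),(183,400,84),(183,420,108)]:
    X=onplane(c,(245+u/5-.4,90+v/5-.4),z)[:2]-T;print(u,v,z,(X@tx).round(1),(X@ty).round(1))
E
```

```text
180 291 73 59.5 -1.0
117 325 73 54.9 -9.8
235 325 73 54.9 6.6
87 300 73 58.3 -14.0
263 300 73 58.3 10.5
197 370 58 46.7 1.5
183 400 84 46.0 -0.7
183 420 108 47.2 -0.7
```

My first reading of the left post's outer edge ran into the white table. Using the inner lip edges instead (54.9 mm now, half-span 53), the plate must move +2.2 mm in tool x and -0.8 mm in tool y. Then I go down into the lips.

```bash
python3 -m creep '[{"hand":0,"tx":0.0022,"ty":-0.0008,"tz":0,"spin":0},{"hand":0,"tx":0,"ty":0,"tz":0,"spin":0},{"hand":0,"tx":0,"ty":0,"tz":0.006,"spin":0},{"hand":0,"tx":0,"ty":0,"tz":0.006,"spin":0},{"hand":0,"tx":0,"ty":0,"tz":0.002,"spin":0}]'; python3 -m creep '[{"hand":0,"tx":0,"ty":0,"tz":0.003,"spin":0},{"hand":0,"tx":0,"ty":0,"tz":0.002,"spin":0},{"hand":0,"tx":0,"ty":0,"tz":0,"spin":0}]'; python3 -m creep '[{"hand":0,"tx":0,"ty":0,"tz":0.002,"spin":0},{"hand":0,"tx":0,"ty":0,"tz":0.002,"spin":0},{"hand":0,"tx":0,"ty":0,"tz":0,"spin":0}]'
```

```text
time: 9.25
tool_pos: [547.5, -142.3, 133.9]
tcp_rot: [-3.14, -0.0, 1.388]
contact_force: [0.7, -0.5, -0.3]
grip_width: 9.9
finger_force: 30.0
time: 9.62
tool_pos: [548.2, -142.5, 129.8]
tcp_rot: [3.141, 0.0, 1.388]
contact_force: [2.0, -0.6, -0.8]
grip_width: 9.7
finger_force: 30.0
time: 10.0
tool_pos: [548.7, -142.6, 126.0]
tcp_rot: [3.139, 0.0, 1.388]
contact_force: [4.1, -0.5, 0.4]
grip_width: 9.9
finger_force: 30.0
```

```bash
python3 -m creep '[{"hand":0,"tx":0,"ty":0,"tz":0.002,"spin":0},{"hand":0,"tx":0,"ty":0,"tz":0.002,"spin":0},{"hand":0,"tx":0,"ty":0,"tz":0,"spin":0}]'; python3 -m creep '[{"hand":0,"tx":0,"ty":0,"tz":0.002,"spin":0},{"hand":0,"tx":0,"ty":0,"tz":0.002,"spin":0},{"hand":0,"tx":0,"ty":0,"tz":0,"spin":0}]'
```

```text
time: 10.38
tool_pos: [548.9, -142.7, 122.5]
tcp_rot: [3.139, 0.0, 1.389]
contact_force: [4.8, -0.8, 5.1]
grip_width: 9.9
finger_force: 30.0
time: 10.75
tool_pos: [548.6, -142.8, 118.7]
tcp_rot: [3.139, 0.001, 1.389]
contact_force: [3.2, -0.7, 5.5]
grip_width: 9.5
finger_force: 30.0
```

```bash
python3 -m creep '[{"hand":0,"tx":0,"ty":0,"tz":0.002,"spin":0},{"hand":0,"tx":0,"ty":0,"tz":0.002,"spin":0},{"hand":0,"tx":0,"ty":0,"tz":0.002,"spin":0},{"hand":0,"tx":0,"ty":0,"tz":0,"spin":0}]'; python3 -m creep '[{"hand":0,"tx":0,"ty":0,"tz":0.002,"spin":0},{"hand":0,"tx":0,"ty":0,"tz":0.002,"spin":0},{"hand":0,"tx":0,"ty":0,"tz":0,"spin":0}]'; python3 -m creep '[{"hand":0,"tx":0,"ty":0,"tz":0.002,"spin":0},{"hand":0,"tx":0,"ty":0,"tz":0.002,"spin":0},{"hand":0,"tx":0,"ty":0,"tz":0,"spin":0}]'
```

```text
time: 11.25
tool_pos: [548.6, -142.7, 112.5]
tcp_rot: [3.139, 0.001, 1.389]
contact_force: [4.6, -0.9, 5.6]
grip_width: 10.1
finger_force: 30.0
time: 11.62
tool_pos: [548.7, -142.7, 108.5]
tcp_rot: [3.139, 0.001, 1.389]
contact_force: [4.4, -1.3, 5.7]
grip_width: 9.9
finger_force: 30.0
time: 12.0
tool_pos: [548.7, -142.7, 104.5]
tcp_rot: [3.139, 0.001, 1.389]
contact_force: [4.4, -1.4, 5.9]
grip_width: 10.0
finger_force: 30.0
```

```bash
python3 -m creep '[{"hand":0,"tx":0,"ty":0,"tz":0.002,"spin":0},{"hand":0,"tx":0,"ty":0,"tz":0.002,"spin":0},{"hand":0,"tx":0,"ty":0,"tz":0,"spin":0}]'; python3 -m creep '[{"hand":0,"tx":0,"ty":0,"tz":0.002,"spin":0},{"hand":0,"tx":0,"ty":0,"tz":0.001,"spin":0},{"hand":0,"tx":0,"ty":0,"tz":0,"spin":0}]'; python3 -m creep '[{"hand":0,"tx":0,"ty":0,"tz":0.001,"spin":0},{"hand":0,"tx":0,"ty":0,"tz":0.001,"spin":0},{"hand":0,"tx":0,"ty":0,"tz":0,"spin":0}]'
```

```text
time: 12.38
tool_pos: [548.7, -142.7, 100.5]
tcp_rot: [3.139, 0.001, 1.389]
contact_force: [5.1, -1.4, 5.8]
grip_width: 9.7
finger_force: 30.0
time: 12.75
tool_pos: [548.8, -142.8, 97.7]
tcp_rot: [3.139, 0.001, 1.389]
contact_force: [4.2, -1.4, 5.5]
grip_width: 9.9
finger_force: 30.0
time: 13.12
tool_pos: [548.8, -142.8, 95.7]
tcp_rot: [3.139, 0.001, 1.389]
contact_force: [4.4, -1.4, 5.7]
grip_width: 9.8
finger_force: 30.0
```

```bash
python3 -m creep '[{"hand":0,"tx":0,"ty":0,"tz":0.001,"spin":0},{"hand":0,"tx":0,"ty":0,"tz":0.001,"spin":0},{"hand":0,"tx":0,"ty":0,"tz":0,"spin":0}]'; python3 -m creep '[{"hand":0,"tx":0,"ty":0,"tz":0.001,"spin":0},{"hand":0,"tx":0,"ty":0,"tz":0,"spin":0}]'; python3 -m creep '[{"hand":0,"tx":0,"ty":0,"tz":0.0007,"spin":0},{"hand":0,"tx":0,"ty":0,"tz":0,"spin":0}]'
```

```text
time: 13.5
tool_pos: [548.8, -142.8, 93.7]
tcp_rot: [3.139, 0.001, 1.389]
contact_force: [4.9, -0.7, 6.0]
grip_width: 9.7
finger_force: 30.0
time: 13.75
tool_pos: [548.8, -142.8, 92.7]
tcp_rot: [3.139, 0.001, 1.389]
contact_force: [3.8, -0.2, 5.6]
grip_width: 9.4
finger_force: 30.0
time: 14.0
tool_pos: [548.8, -142.8, 92.1]
tcp_rot: [3.139, 0.001, 1.389]
contact_force: [4.6, -1.7, 6.6]
grip_width: 9.9
finger_force: 30.0
```

```bash
python3 -m creep '[{"hand":0,"tx":0,"ty":0,"tz":0.0006,"spin":0},{"hand":0,"tx":0,"ty":0,"tz":0,"spin":0}]'; python3 -m creep '[{"hand":0,"tx":0,"ty":0,"tz":0.0006,"spin":0},{"hand":0,"tx":0,"ty":0,"tz":0,"spin":0}]'; python3 -m creep '[{"hand":0,"tx":0,"ty":0,"tz":0.0005,"spin":0},{"hand":0,"tx":0,"ty":0,"tz":0,"spin":0}]'
```

```text
time: 14.25
tool_pos: [548.8, -142.8, 91.5]
tcp_rot: [3.139, 0.001, 1.389]
contact_force: [4.5, -1.5, 7.4]
grip_width: 9.6
finger_force: 30.0
time: 14.5
tool_pos: [548.8, -142.8, 90.9]
tcp_rot: [3.139, 0.001, 1.389]
contact_force: [4.9, -0.2, 7.6]
grip_width: 9.5
finger_force: 30.0
time: 14.75
tool_pos: [548.8, -142.7, 90.4]
tcp_rot: [3.139, 0.001, 1.389]
contact_force: [4.3, -0.2, 7.4]
grip_width: 9.8
finger_force: 30.0
```

```bash
python3 -m creep '[{"hand":0,"tx":0,"ty":0,"tz":0.0005,"spin":0},{"hand":0,"tx":0,"ty":0,"tz":0,"spin":0}]'; python3 -m creep '[{"hand":0,"tx":0,"ty":0,"tz":0.0005,"spin":0},{"hand":0,"tx":0,"ty":0,"tz":0,"spin":0}]'; python3 -c "
from plant import get_obs;import numpy as np;o=get_obs();print(o['moment'],o['tcp_rot'],o['contact_force'])"
```

```text
time: 15.0
tool_pos: [548.8, -142.8, 89.9]
tcp_rot: [3.139, 0.001, 1.389]
contact_force: [3.3, -0.8, 7.9]
grip_width: 10.0
finger_force: 30.0
time: 15.25
tool_pos: [548.8, -142.8, 89.4]
tcp_rot: [3.139, 0.001, 1.389]
contact_force: [4.7, -1.4, 7.3]
grip_width: 10.0
finger_force: 30.0
[-0.26342932 -0.67346364  0.14060725] [3.13883618e+00 6.21019853e-04 1.38874852e+00] [ 4.73572624 -1.37043588  7.31631041]
```

```bash
for i in 1; do python3 -m creep '[{"hand":0,"tx":0,"ty":0,"tz":0.0005,"spin":0},{"hand":0,"tx":0,"ty":0,"tz":0,"spin":0}]'; done; python3 -m creep '[{"hand":0,"tx":0,"ty":0,"tz":0.0005,"spin":0},{"hand":0,"tx":0,"ty":0,"tz":0,"spin":0}]'; python3 -m creep '[{"hand":0,"tx":0,"ty":0,"tz":0.0005,"spin":0},{"hand":0,"tx":0,"ty":0,"tz":0,"spin":0}]';  python3 -c "
from plant import get_obs;import numpy as np;o=get_obs();print(o['moment'])"
```

```text
time: 15.5
tool_pos: [548.8, -142.8, 88.9]
tcp_rot: [3.139, 0.001, 1.389]
contact_force: [3.5, -0.8, 6.7]
grip_width: 9.7
finger_force: 30.0
time: 15.75
tool_pos: [548.8, -142.8, 88.7]
tcp_rot: [3.139, 0.001, 1.389]
contact_force: [4.3, -1.2, 8.5]
grip_width: 9.7
finger_force: 30.0
time: 16.0
tool_pos: [548.8, -142.8, 88.6]
tcp_rot: [3.138, 0.001, 1.389]
contact_force: [2.6, -0.9, 12.6]
grip_width: 9.9
finger_force: 30.0
[-0.10026272 -0.34744232  0.17226046]
```

```bash
python3 -m creep '[{"hand":0,"tx":0,"ty":0,"tz":0.0005,"spin":0},{"hand":0,"tx":0,"ty":0,"tz":0,"spin":0}]'; python3 -c "
from plant import get_obs;import numpy as np;o=get_obs();print(o['moment'])"; python3 -m creep '[{"hand":0,"tx":0,"ty":0,"tz":0.0005,"spin":0},{"hand":0,"tx":0,"ty":0,"tz":0,"spin":0}]';  python3 -c "
from plant import get_obs;import numpy as np;o=get_obs();print(o['moment'])"
```

```text
time: 16.25
tool_pos: [548.9, -142.8, 88.6]
tcp_rot: [3.138, 0.001, 1.389]
contact_force: [1.6, 0.1, 16.7]
grip_width: 9.5
finger_force: 30.0
[-0.05271704 -0.0935365   0.11210943]
time: 16.5
tool_pos: [548.9, -142.8, 88.6]
tcp_rot: [3.138, 0.001, 1.389]
contact_force: [0.4, 0.1, 20.3]
grip_width: 9.9
finger_force: 30.0
[0.02693867 0.13589343 0.21596221]
```

```bash
python3 -m creep '[{"hand":0,"tx":0,"ty":0,"tz":0.0003,"spin":0},{"hand":0,"tx":0,"ty":0,"tz":0,"spin":0},{"hand":0,"tx":0,"ty":0,"tz":0,"spin":0},{"hand":0,"tx":0,"ty":0,"tz":0,"spin":0},{"hand":0,"tx":0,"ty":0,"tz":0,"spin":0}]'; python3 -c "
from plant import get_obs;import numpy as np;o=get_obs();print(o['moment'],o['contact_force'])"
```

```text
time: 17.12
tool_pos: [549.0, -142.8, 88.6]
tcp_rot: [3.138, 0.001, 1.389]
contact_force: [-0.3, 1.0, 22.4]
grip_width: 9.7
finger_force: 30.0
[0.0652955  0.29242481 0.15261563] [-0.33581192  0.97686467 22.37396926]
```

```bash
python3 -m creep '[{"hand":0,"tx":0,"ty":0,"tz":-0.0015,"spin":0},{"hand":0.35,"tx":0,"ty":0,"tz":0,"spin":0},{"hand":0.35,"tx":0,"ty":0,"tz":0,"spin":0},{"hand":0.35,"tx":0,"ty":0,"tz":0,"spin":0},{"hand":0.35,"tx":0,"ty":0,"tz":0,"spin":0}]'; python3 -m creep '[{"hand":0.35,"tx":0,"ty":0,"tz":-0.02,"spin":0},{"hand":0.35,"tx":0,"ty":0,"tz":-0.04,"spin":0},{"hand":0.35,"tx":0,"ty":0,"tz":-0.05,"spin":0},{"hand":0.35,"tx":-0.04,"ty":0,"tz":-0.03,"spin":0},{"hand":0.35,"tx":-0.06,"ty":0,"tz":0,"spin":0}]'; python3 -m creep '[{"hand":0.35,"tx":0,"ty":0,"tz":0,"spin":0},{"hand":0.35,"tx":0,"ty":0,"tz":0,"spin":0},{"hand":0.35,"tx":0,"ty":0,"tz":0,"spin":0}]'; python3 - <<'E'
from plant import cams,get_obs
import cv2,pickle
import numpy as np
f=lambda i,x,y,w,h,W,H:cv2.resize(i[y:y+h,x:x+w],(W,H),interpolation=cv2.INTER_CUBIC)
a=cams.capture("wrist");b=cams.capture("scene")
m=np.hstack([f(a["color"],220,40,120,180,400,600),f(b["color"],345,205,80,120,400,600)])
cv2.imwrite("pics/c7.png",cv2.convertScaleAbs(m[:,:,::-1],alpha=1.2))
E
```

```text
time: 17.75
tool_pos: [547.4, -142.2, 86.5]
tcp_rot: [-3.14, -0.0, 1.388]
contact_force: [0.6, -0.1, 0.0]
grip_width: 32.1
finger_force: 0.0
time: 18.38
tool_pos: [531.0, -241.1, 230.2]
tcp_rot: [3.136, 0.002, 1.392]
contact_force: [1.3, -0.6, -0.6]
grip_width: 32.2
finger_force: 0.0
time: 18.75
tool_pos: [529.8, -239.5, 226.7]
tcp_rot: [-3.141, -0.001, 1.39]
contact_force: [0.1, 0.3, 0.1]
grip_width: 32.2
finger_force: 0.0
```

View pics/c7.png

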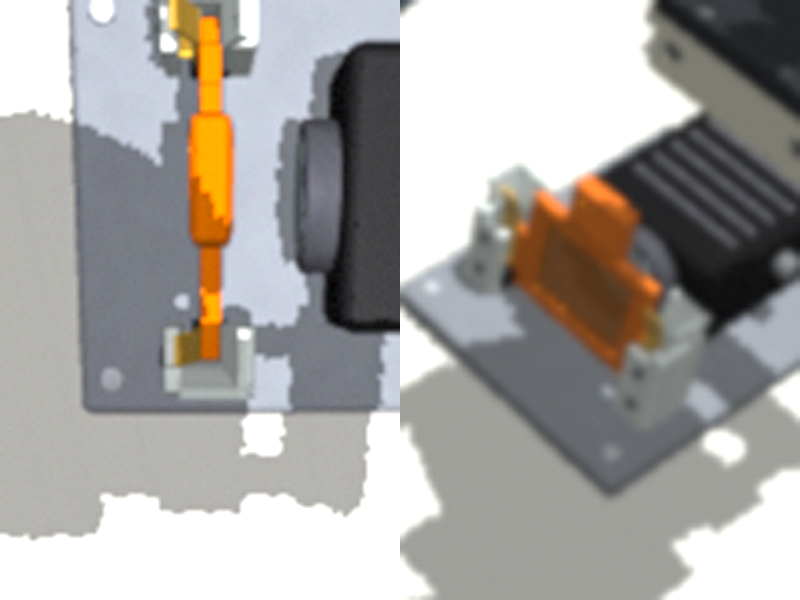

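The plate stands seated in both slots, square and level (tab at crop (212,180), ears behind both clips), and the gripper is clear.

```bash
python3 -c "
from plant import close_job;print(close_job())"
```

```text
the job is handed in; nothing more can be done
None
```

I slid the amber plate into the holder past both clips, pressed it down for about half a second at roughly 22 N, let go, and handed the job in. The last pictures show it seated and square. The force on each slot bottom was only inferred from the wrist reading (about 10 N left, 5 N right), and the hand-in returned no verdict.

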